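Roll the rail caps flush and stop the roller on the line

TASK

Take the wooden hand float by its handle, press it flat on top of the metal roller and, without touching the roller with the fingers, roll it along the two rails away from its starting end so that it pushes all four black hole caps flush, and stop it squarely over the line at the far end. Press firmly, around 15 newtons and never above 30, and let only the roller touch the bed. Then lay the float flat on the bench beside the bed and let go, leaving the roller on the line and the loose parts around undisturbed.

Things in the scene. Friction and masses are not known exactly. Their poses are not given: they have to be found in the camera images.
- bed: fixed slide bed: dark base plate 240 (x) x 170 (y) x 12 mm; two bright rails along x, 20 mm wide, at y = +45 and -45 mm, tops 26 mm above the bench but worn hollow 2 to 3 mm midway. Origin: centre of the underside. Roll toward +x. Each rail has two black caps, 14 mm across, at x = -14 and +10 mm, up to 4 mm proud; each yields only to over 5.5 N (not to the roller's weight) and stays where left
- mark (a point): point above the stop line (drawn across base plate and rails at bed x = +55 mm), on the bed's middle line, 51 mm above the bench: where the roller's centre must come to rest. Axes as the bed's
- roller: loose plain bright metal roller, 50 mm diameter, 130 mm long, 0.35 kg, lying across both rails at the start end (bed x = -50 to -82 mm), its top 76 mm above the bench; origin at its centre, y axis along the cylinder. Rolls easily, stays where it is stopped. A flat board pressed on top and moved along drives it without slip: its centre moves half as far as the board
- float_grip (a point): middle of the handle of the loose wooden hand float (0.25 kg), 35 mm above its sole. Board 150 (x) x 70 (y) x 14 mm; in its middle a handle block 24 (x) x 62 (y) mm, top 60 mm above the sole. x along the board, z up. Grasp the handle across its 24 mm, fingertips just above the board
- float: the same hand float; origin at the centre of its sole
- cap_near_left (a joint): cap in the left (+y) rail at bed x = -14 mm: depth pushed in, m; 0 = 4 mm proud, 0.004 = flush
- cap_near_right (a joint): cap in the right (-y) rail at bed x = -14 mm; same values
- cap_far_left (a joint): cap in the left (+y) rail at bed x = +10 mm; same values
- cap_far_right (a joint): cap in the right (-y) rail at bed x = +10 mm; same values
- spanner: loose bright spanner, 150 mm long, lying flat on the bench; bystander, leave alone
- bearing: loose ball bearing, 52 mm diameter, 15 mm high, lying flat; bystander, leave alone
- nut: loose large hex nut, 34 mm across, 16 mm high; bystander, leave alone

How it is judged:
By the outcome, as a careful person would: the job done as asked, in the order asked, and still so for the second after the job is handed in, with the robot touching nothing.
It also fails if it takes over 72 s, if anything falls off the work surface, if the arm or the gripper's body presses on something with over 40 N, if the wrist force passes 120 N, or if a joint passes its speed limit or range.

ROBOT

A 7-joint arm with a two-finger parallel gripper is mounted at the origin on a cart in front of the work surface, level with it; the furniture and walls round the work are solid. World frame = base frame: x ahead of the robot, y to its left, z up, the work surface at z = 0. Lengths are in m, angles in degrees, forces in N, time in s.
With the tool pointing down it reaches from about 0.4 to 0.85 m from the base axis. Payload 6.9 kg.
Tool frame: the origin (TCP) lies at the very end of the fingers, on their centre line; the grasp point (between the pads) lies 19 mm behind it; z points along the fingers, x is the direction in which the jaws open and shut, and the axes are right-handed (so a half turn about z gives the same grasp; the last joint's range is limited). The gripper opens to 85 mm and grips with 20 to 120 N. Pads are 22 mm wide; open, the fingers measure 114 mm over their backs; the gripper's body (76 mm by 85 mm) begins 54 mm behind the grasp point. The pads swing forward as they close: fully open they stand 13 mm farther back than shut.
Start: joints at [-60.247, 29.078, -13.613, 85.955, 7.202, 65.827, -8.869], TCP at [0.251, 0.572, 0.194] pointing down, gripper open.
Joint ranges: [-176.47, 176.47], [-13.61, 117.27], [-81.72, 77.17], [0.22, 143.17], [-87.28, 267.28], [10, 112.55], [-165.47, 165.47]. Speed limits (degrees/s): [136.94, 136.94, 180, 180, 180, 180, 180].

INTERFACE

Orientations are given as a 3x3 rotation matrix whose columns are the frame's x, y, z axes.
In Python, from rig import ctrl gives the robot as it stands. The module is installed in compiled form; this text tells all that it offers. Calls block until the motion is done:
- ctrl.reach(position, orientation): joint-space move of the TCP to a pose.
- ctrl.servo_line(position, ori=None, v=0.15): straight line of the TCP; ori=None keeps the orientation; v is the mean speed in m/s.
- ctrl.goto_joints(angles): joint-space move.
- ctrl.set_gripper(opening, f_grip=None): finger opening in m; f_grip is the grip in N (None keeps the last); returns when the fingers have stopped.
- ctrl.dwell(seconds).
- ctrl.ik(position, orientation): joint angles nearest the present ones, or None.
- ctrl.state(): the state.
- ctrl.read_camera(name): name is "scene" or "top" or "wrist"; returns a dict with "img" (384x512x3 uint8, red, green, blue), "vertical_fov" (degrees; the focal length in pixels is half the picture's height over the tangent of half this angle, whatever the lens; pixels are square), "cx", "cy" (the principal point, pixels), "k1" (the pictures are not rectified: a ray, as slopes to the right and down, at radius r is drawn at 1 + k1 r^2 times it, then the intrinsics apply), "rvec" (rotation vector, rad) and "tvec" (3), from world to camera coordinates, as OpenCV has them. Camera axes: x right, y down, z forward; pixel columns grow to the right and rows downward; lengths in m; the calibration is good to about 2 mm. A picture is of the moment at which its call begins. There is no depth.
A pose or a line that the arm cannot do raises ctrl.Unreachable and nothing moves.
- ctrl.hand_in(): hands the job in, once; it reports no verdict.
Trained networks look in a picture, given as the dict that the camera call returned (one of the last four; its "shot" number tells which), for a name from the list of things; names that differ only in an ending like _2 or _b are one class to them, and where a whole thing is asked for, a point or a joint stands for the part that bears it (a point fixed in the world has none). Each returns a list of dicts, best first, with "p" (0 to 1); they miss things now and then, are a little off and sometimes report something else, mostly with a low value. They report only what shows in the picture. A call takes as long as a camera call.
- ctrl.trace(picture, query): "region" (384x512 bool, what is visible of it) and "rect" ([left, top, right, bottom] in pixels, round what is visible of it).
The state is a dict: "time_s": time; "joints": joint angles; "qd": joint speeds; "tau": joint torques, N m; "tool_pos": TCP position; "tool_rot": TCP orientation; "wrist_force": force on the tool from outside, world axes, zero at the start; "wrist_torque": the same for the moment, N m; "finger_gap": finger opening in m.
Only numpy, scipy, OpenCV 4.12 (cv2) and the standard library are available. Lean on these libraries where they do the work, as an engineer would, in place of code of your own. Each camera call takes 0.05 s, during which the arm holds its last target.

## Working session

There is one attempt and no reset: what is moved stays moved. The work goes in short steps, each a Python script; the robot and the scene stay as the last script left them, time stands still between calls to the robot, and variables do not carry over. Pictures are saved under pics/ and viewed, and the job is handed in when it is done.

```bash
mkdir -p pics; ls; python3 - <<'E'
from rig import ctrl
import cv2, pickle
s=ctrl.state()
print({k:s[k] for k in ('time_s','tool_pos','wrist_force','finger_gap')})
P={}
for n in ('scene','top','wrist'):
    p=ctrl.read_camera(n); P[n]=p
    cv2.imwrite(f'pics/a_{n}.png',p['img'][:,:,::-1])
    print(n,{k:p[k] for k in p if k!='img'})
pickle.dump(P,open('a.pkl','wb'))
E
```

```text
pics
{'time_s': 0.0, 'tool_pos': array([0.25114207, 0.57167993, 0.19353013]), 'wrist_force': array([-0.1634132 ,  0.15910427,  0.49846422]), 'finger_gap': 0.08561874338907212}
scene {'vertical_fov': 52.2444451280594, 'cx': 254.529690959095, 'cy': 191.29346053684992, 'k1': -0.06356858664702876, 'rvec': array([ 2.32762294, -0.92553997,  0.32463683]), 'tvec': array([-0.1633175 ,  0.50416771,  0.54693788]), 'shot': 1}
top {'vertical_fov': 42.09816364329573, 'cx': 250.29921216412117, 'cy': 195.17291994412972, 'k1': -0.007700548358631188, 'rvec': array([ 2.14668098, -2.10605266,  0.19498375]), 'tvec': array([0.29611984, 0.5197067 , 0.84011305]), 'shot': 2}
wrist {'vertical_fov': 62.39428397420512, 'cx': 261.45018140417505, 'cy': 192.23959372949125, 'k1': -0.0646195660289006, 'rvec': array([-2.4117913 , -1.57506297, -0.23548347]), 'tvec': array([-0.62328745, -0.03916412,  0.38154255]), 'shot': 3}
```

View pics/a_scene.png

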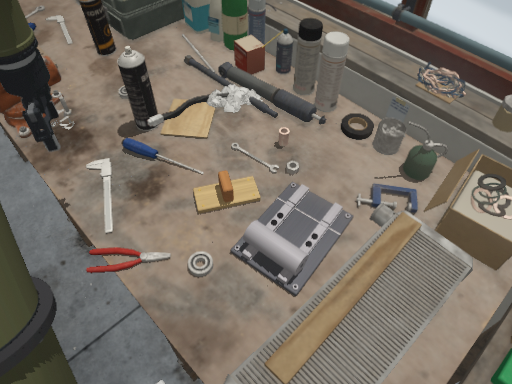

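View pics/a_top.png

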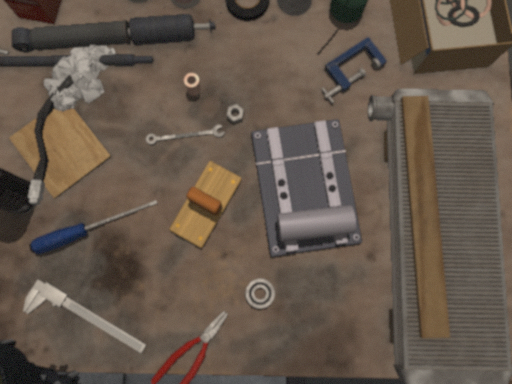

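View pics/a_wrist.png

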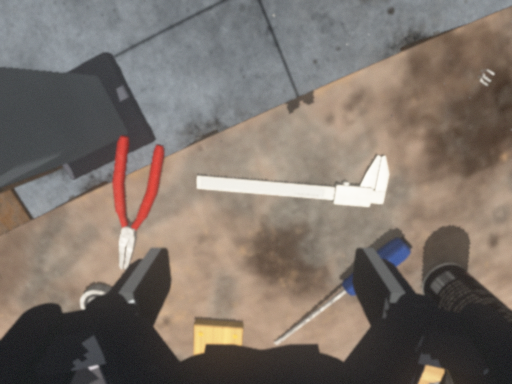

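```bash
cat > h.py <<'E'
import numpy as np, cv2, pickle
def K(p):
    f=192/np.tan(np.radians(p['vertical_fov'])/2)
    return np.array([[f,0,p['cx']],[0,f,p['cy']],[0,0,1.]]), np.array([p['k1'],0,0,0,0.])
def proj(p,X):
    k,d=K(p); return cv2.projectPoints(np.atleast_2d(np.float64(X)),p['rvec'],p['tvec'],k,d)[0].reshape(-1,2)
def back(p,uv,z):
    k,d=K(p); n=cv2.undistortPoints(np.float64(uv).reshape(-1,1,2),k,d).reshape(-1,2)
    R=cv2.Rodrigues(p['rvec'])[0]; c=-R.T@p['tvec']; r=np.c_[n,np.ones(len(n))]@R
    return c+r*((z-c[2])/r[:,2])[:,None]
def crop(p,x0,y0,x1,y1,s,fn,pts=None):
    im=cv2.resize(p['img'][y0:y1,x0:x1,::-1],None,fx=s,fy=s,interpolation=cv2.INTER_CUBIC)
    if pts is not None:
        for u,v in pts: cv2.circle(im,(int((u+.5-x0)*s),int((v+.5-y0)*s)),3,(0,0,255),1)
    cv2.imwrite(fn,im)
E
python3 - <<'E'
from h import *
P=pickle.load(open('a.pkl','rb'))
crop(P['top'],160,95,370,265,3.8,'pics/b_top.png')
crop(P['scene'],180,140,360,295,4,'pics/b_scene.png')
t=P['top']
print(back(t,[[252,124],[340,121],[358,245],[269,254]],0.012))
print(back(t,[[206,203]],0.06), back(t,[[260,293]],0.015),back(t,[[235,114]],0.016))
E
```

```text
[[0.65792779 0.30538948 0.012     ]
 [0.66723273 0.13802895 0.012     ]
 [0.43209884 0.10851995 0.012     ]
 [0.41276909 0.27012642 0.012     ]]
[[0.49617523 0.3830736  0.06      ]] [[0.34316964 0.28541921 0.015     ]] [[0.67577789 0.3380204  0.016     ]]
```

View pics/b_top.png

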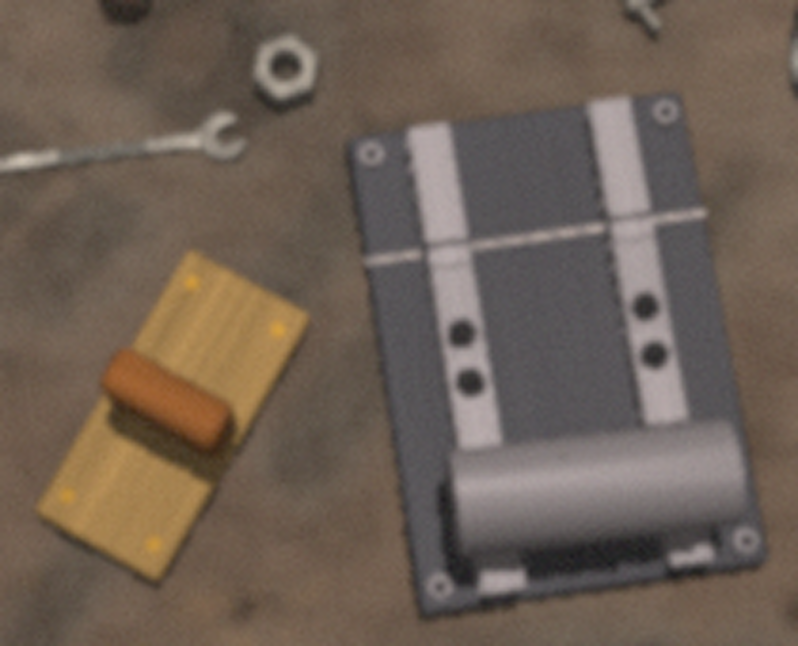

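View pics/b_scene.png

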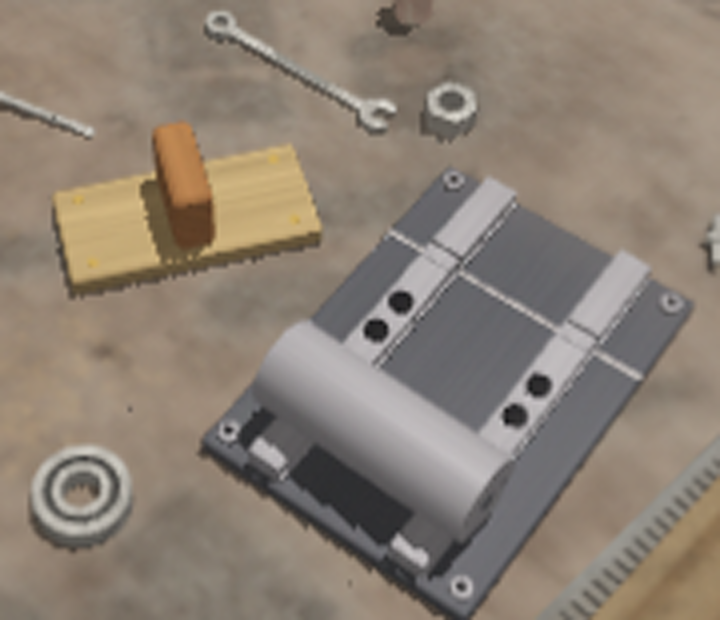

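```bash
cat > fit.py <<'E'
from h import *
from scipy.optimize import least_squares, minimize
def T(x,y,a,pts):
    c,s=np.cos(a),np.sin(a); pts=np.atleast_2d(np.float64(pts))
    return np.c_[x+c*pts[:,0]-s*pts[:,1], y+s*pts[:,0]+c*pts[:,1], pts[:,2]]
th=np.linspace(0,2*np.pi,60,endpoint=False)
def roller_pts(r=.025,L=.13,z=.051):
    return np.array([[r*np.cos(t),s*L/2,z+r*np.sin(t)] for s in(-1,1) for t in th])
def box(lx,ly,z0,z1): return np.array([[a*lx/2,b*ly/2,z] for a in(-1,1) for b in(-1,1) for z in(z0,z1)])
board=box(.15,.07,0,.014)
def softiou(p,P3list,mask,S=4,margin=20):
    # sub-pixel mask overlap using upsampled hulls
    ys,xs=np.where(mask); x0,y0,x1,y1=xs.min()-margin,ys.min()-margin,xs.max()+margin,ys.max()+margin
    h,w=(y1-y0)*S,(x1-x0)*S
    m=cv2.resize(mask[max(y0,0):y1,max(x0,0):x1].astype(np.uint8),(w,h),interpolation=cv2.INTER_NEAREST)
    r=np.zeros((h,w),np.uint8)
    for P3 in P3list:
        q=(proj(p,P3)-[x0,y0]+.5)*S
        cv2.fillConvexPoly(r,cv2.convexHull(np.round(q*16).astype(np.int32)),1,shift=4)
    return (r&m).sum()/(r|m).sum()
E
python3 - <<'E'
from rig import ctrl
from fit import *
P={}
for n in('scene','top'):
    p=ctrl.read_camera(n)
    for q in('roller','float','bed'):
        d=ctrl.trace(p,q); print(n,q,[(round(e['p'],2),e['rect']) for e in d][:3])
        p[q]=d[0]['region'] if d else None
    P[n]=p
pickle.dump(P,open('b.pkl','wb'))
top=[(348,143),(680,95),(766,563),(424,614),(461,333),(470,382),(645,306),(654,354),(366,262),(706,212)]
sc=[(450,168),(692,303),(470,610),(205,443),(401,301),(376,330),(539,384),(514,415),(390,233),(641,377)]
B=np.array([(120,85,12),(120,-85,12),(-120,-85,12),(-120,85,12),(10,45,26),(-14,45,26),(10,-45,26),(-14,-45,26),(55,85,12),(55,-85,12)])/1e3
ut=(np.array(top)+.5)/3.8-.5+[160,95]; us=(np.array(sc)+.5)/4-.5+[180,140]
w=np.array([1,1,1,1,1,1,1,1,1,1.])
f=lambda v,wt,ws:np.r_[(wt*(proj(P['top'],T(*v,B))-ut)).ravel(),(ws*(proj(P['scene'],T(*v,B))-us)).ravel()]
for wt,ws in((1,1),(1,0),(0,1)):
    r=least_squares(f,[.54,.2,.14],args=(wt,ws),loss='soft_l1'); print('bed',r.x[:2],np.degrees(r.x[2]))
    e=f(r.x,1,1).reshape(2,-1,2);print(np.round(e,1).tolist())
    if wt and ws: bed=r.x
pickle.dump(bed,open('bed.pkl','wb'))
for cams in(('top','scene'),('top',),('scene',)):
    g=lambda v:-sum(softiou(P[c],[T(v[0],v[1],v[2],roller_pts())],P[c]['roller']) for c in cams)
    r=minimize(g,[.477,.195,bed[2]],method='Nelder-Mead',options=dict(initial_simplex=[[.477,.195,bed[2]],[.487,.195,bed[2]],[.477,.2,bed[2]],[.477,.195,bed[2]+.1]],xatol=1e-5,fatol=1e-5))
    d=r.x[:2]-bed[:2];c,s=np.cos(bed[2]),np.sin(bed[2]);print('roller',cams,r.x[:2],np.degrees(r.x[2]),r.fun,'bed frame',d@[c,s],d@[-s,c],np.degrees(r.x[2]-bed[2]))
    g=lambda v:-sum(softiou(P[k],[T(v[0],v[1],v[2],board),T(v[0],v[1],v[2],box(.024,.062,.014,.06))],P[k]['float']) for k in cams)
    i=[.5,.375,-.5]
    r=minimize(g,i,method='Nelder-Mead',options=dict(initial_simplex=[i,[.51,.375,-.5],[.5,.385,-.5],[.5,.375,-.6]],xatol=1e-5,fatol=1e-5))
    print('float',r.x[:2],np.degrees(r.x[2]),r.fun)
E
```

```text
scene roller [(0.87, [242.4, 222.1, 309.7, 274.7])]
scene float [(0.59, [190.4, 174.2, 260.9, 211.1])]
scene bed [(0.85, [230.2, 181.6, 352.7, 295.5])]
top roller [(0.88, [281.2, 206.1, 357.1, 241.2])]
top float [(0.75, [171.5, 162.3, 244.0, 246.8])]
top bed [(0.92, [250.9, 119.4, 361.8, 255.5])]
bed [0.53969089 0.20444786] 9.74665776264413
[[[-1.0, -1.0], [-0.2, -1.2], [1.2, 0.3], [-1.0, 1.0], [-0.1, 0.5], [-0.3, 0.4], [-0.1, 0.4], [-0.1, 0.5], [-0.5, 0.6], [-0.7, 0.6]], [[0.3, -1.4], [2.0, -0.5], [0.1, 2.8], [-0.8, -0.8], [0.8, 0.1], [0.8, 0.0], [0.9, 0.1], [1.2, 0.1], [-0.0, -0.6], [0.9, 0.5]]]
bed [0.54034121 0.2039205 ] 9.580864176758608
[[[-0.6, -1.5], [0.3, -1.5], [1.4, 0.1], [-0.9, 0.5], [0.2, 0.1], [-0.0, -0.0], [0.2, 0.2], [0.2, 0.2], [-0.2, 0.1], [-0.3, 0.4]], [[0.8, -1.4], [2.5, -0.4], [0.3, 2.7], [-0.4, -1.0], [1.2, 0.0], [1.2, -0.0], [1.3, 0.1], [1.6, 0.1], [0.5, -0.7], [1.3, 0.6]]]
bed [0.53866651 0.20533432] 10.02187336536031
[[[-1.8, -0.3], [-1.0, -0.9], [1.0, 0.5], [-1.2, 1.7], [-0.6, 1.2], [-0.7, 1.0], [-0.6, 0.9], [-0.6, 0.9], [-1.1, 1.4], [-1.4, 0.9]], [[-0.6, -1.4], [1.3, -0.8], [-0.3, 2.8], [-1.3, -0.5], [0.1, 0.1], [0.2, 0.1], [0.3, 0.0], [0.7, 0.1], [-0.8, -0.5], [0.2, 0.3]]]
roller ('top', 'scene') [0.46505293 0.19237361] 8.149844593572455 -1.8967259276330313 bed frame -0.07560470324983229 0.0007356431310000102 -1.5968131690716736
float [0.50198752 0.38959993] -28.086153946814107 -1.8859972243351777
roller ('top',) [0.46596667 0.1915617 ] 7.696453138837773 -0.9635875606648049 bed frame -0.07484159720126925 -0.00021923806055290548 -2.0502046238063563
float [0.50340067 0.38848308] -27.93310350153291 -0.9745545108790085
roller ('scene',) [0.4639126  0.19307929] 7.848823392899757 -0.9674572531715389 bed frame -0.07660910362286007 0.0016241854127508728 -1.8978343697443723
float [0.50138228 0.39127908] -28.876794454621372 -0.941916488222698
```

```bash
cat >> fit.py <<'E'
def R(adeg):
    a=np.radians(adeg); return np.array([[np.cos(a),np.sin(a),0],[np.sin(a),-np.cos(a),0],[0,0,-1.]])
BED=np.array([0.5398,0.2043,np.radians(9.75)])
def b2w(x,y,z): return T(*BED,[[x,y,z]])[0]
E
python3 - <<'E'
from rig import ctrl
from fit import *
P=pickle.load(open('b.pkl','rb'))
s=ctrl.state(); X=s['tool_rot'][:,0]; print(np.degrees(np.arctan2(X[1],X[0])))
print('J',np.round(ctrl.state()['joints'],0))
for o in (0,180):
    for nm,pos,a in(('float',[.502,.39,.018],-28.1),('floatup',[.502,.39,.18],-28.1),('st',b2w(-.14,0,.092),9.75),('st2',b2w(-.14,0,.15),9.75),('mid',b2w(0,0,.09),9.75),('end',b2w(.12,0,.092),9.75)):
        j=ctrl.ik(pos,R(a+o)); print(o,nm,None if j is None else np.round(j,0))
for nm,box_ in(('top',(240,110,370,265,4.5)),('scene',(220,170,360,300,4.5))):
    p=P[nm]; x0,y0,x1,y1,sc=box_
    im=cv2.resize(p['img'][y0:y1,x0:x1,::-1],None,fx=sc,fy=sc,interpolation=cv2.INTER_CUBIC)
    for dyaw,col in((0,(0,0,255)),(1.75,(0,255,0))):
        h=cv2.convexHull(np.float32(proj(p,T(.4652,.1923,np.radians(8.0+dyaw),roller_pts()))))
        cv2.polylines(im,[np.int32((h-[x0,y0]+.5)*sc)],True,col,1)
    cv2.imwrite(f'pics/c_{nm}.png',im)
E
```

```text
66.29138288357004
J [-60.  29. -14.  86.   7.  66.  -9.]
0 float [-46.  40.  10.  96.  -9.  44. -60.]
0 floatup [-47.  31.  12.  86.  -7.  64. -62.]
0 st [-31.  20.   4. 121.  -2.  39. -15.]
0 st2 [-32.  16.   5. 116.  -2.  48. -15.]
0 mid [-25.  31.   3. 102.  -2.  48. -12.]
0 end [-22.  40.   2.  82.  -2.  58. -10.]
180 float [-22.  42. -31.  96.  27.  49.  88.]
180 floatup [-21.  33. -33.  85.  19.  67.  95.]
180 st [  2.  24. -41. 121.  23.  43. 137.]
180 st2 [  3.  19. -40. 116.  15.  51. 144.]
180 mid [  2.  35. -41. 101.  28.  54. 140.]
180 end [  0.  44. -41.  82.  30.  65. 145.]
```

View pics/c_top.png

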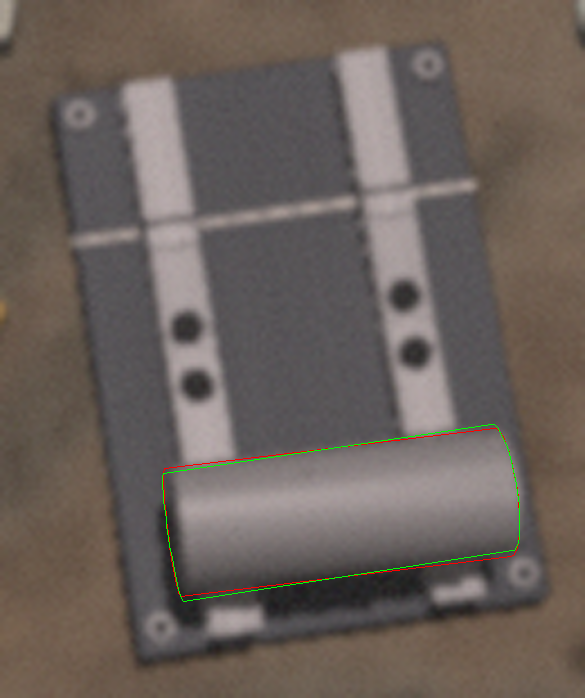

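View pics/c_scene.png

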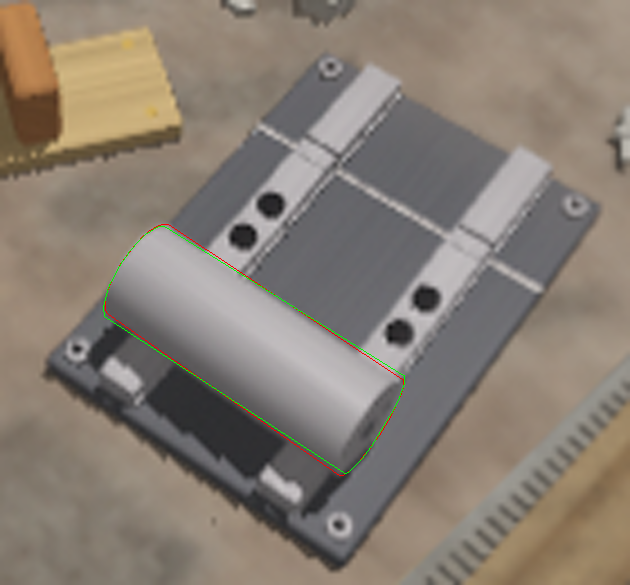

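```bash
cat >> fit.py <<'E'
from scipy.ndimage import map_coordinates, gaussian_filter
def edgefit(p, x, y, yaw, z=.051, span=(-.055,.055), rng=.006, excl=None):
    """find, for the two long silhouette edges of the roller, image edge offsets along; return samples (pred uv, measured uv, s, edgesign)"""
    g=gaussian_filter(p['img'].astype(float).mean(2),.7)
    Rm=cv2.Rodrigues(p['rvec'])[0]; c=-Rm.T@p['tvec']
    out=[]
    # tangent lines of cylinder seen from camera: in plane perpendicular to axis
    ca,sa=np.cos(yaw),np.sin(yaw)
    ax=np.array([-sa,ca,0]); ex=np.array([ca,sa,0]); o=np.array([x,y,z])
    v=c-o; u=np.array([v@ex,v[2]]); D=np.hypot(*u); base=np.arctan2(u[1],u[0]); al=np.arccos(.025/D)
    for sg in(-1,1):
        t=base+sg*al; q=o+.025*(np.cos(t)*ex+np.sin(t)*np.array([0,0,1]))
        for s in np.linspace(*span,45):
            a=proj(p,q+s*ax)[0]; b=proj(p,q+(s+.001)*ax)[0]; d=(b-a)/np.linalg.norm(b-a); n=np.array([-d[1],d[0]])
            k=np.arange(-4,4.01,.1); uv=a+k[:,None]*n
            pr=map_coordinates(g,[uv[:,1],uv[:,0]],order=3)
            out.append((sg,s,k,np.gradient(pr,k)))
    return out
E
python3 - <<'E'
from fit import *
P=pickle.load(open('b.pkl','rb'))
for nm in('top','scene'):
    o=edgefit(P[nm],.4652,.1923,np.radians(9.75))
    for sg in(-1,1):
        S=np.array([e[1] for e in o if e[0]==sg]); 
        G=np.array([e[3] for e in o if e[0]==sg]); k=o[0][2]
        off=[k[np.argmax(np.abs(g))] for g in G]
        print(nm,sg); print(list(zip(np.round(S*1e3).astype(int).tolist(),np.round(off,1).tolist()))[::3])
E
```

```text
top -1
[(-55, -1.8), (-48, 0.5), (-40, 0.2), (-32, 0.5), (-25, -0.6), (-18, -0.9), (-10, -0.2), (-3, -0.7), (5, 0.0), (13, -0.1), (20, 0.3), (28, -0.1), (35, -0.5), (42, 1.3), (50, 1.2)]
top 1
[(-55, 2.3), (-48, -4.0), (-40, -4.0), (-32, -4.0), (-25, 0.2), (-18, -0.1), (-10, 0.2), (-3, 1.0), (5, 1.5), (13, 1.9), (20, 1.6), (28, 2.6), (35, -3.4), (42, -3.6), (50, -3.2)]
scene -1
[(-55, 4.0), (-48, 4.0), (-40, -1.3), (-32, -1.2), (-25, -1.1), (-18, -1.0), (-10, -0.9), (-3, -0.7), (5, -0.6), (13, -0.5), (20, 0.0), (28, 4.0), (35, 4.0), (42, -0.1), (50, 0.0)]
scene 1
[(-55, 3.8), (-48, 3.6), (-40, 3.8), (-32, -0.8), (-25, -0.8), (-18, -0.8), (-10, -0.6), (-3, -0.5), (5, -0.5), (13, -0.3), (20, -0.1), (28, 4.0), (35, 4.0), (42, 4.0), (50, 4.0)]
```

```bash
python3 - <<'E'
from rig import ctrl
from fit import *
ctrl.reach([.502,.39,.12],R(-28.1))
p=ctrl.read_camera('wrist'); cv2.imwrite('pics/d_w.png',p['img'][:,:,::-1]); pickle.dump(p,open('d.pkl','wb'))
s=ctrl.state(); print(s['time_s'],s['tool_pos'],s['wrist_force'],s['wrist_torque'])
crop(p,0,0,512,384,1.5,'pics/d_w2.png',proj(p,np.vstack([T(.502,.39,np.radians(-28.1),box(.15,.07,.014,.014)),T(.502,.39,np.radians(-28.1),box(.024,.062,.06,.06))])))
E
```

```text
1.8083 [0.50070774 0.39196612 0.12022307] [-0.34599068  0.74803867  0.27408443] [ 0.01072567 -0.0388842   0.01219853]
```

View pics/d_w2.png

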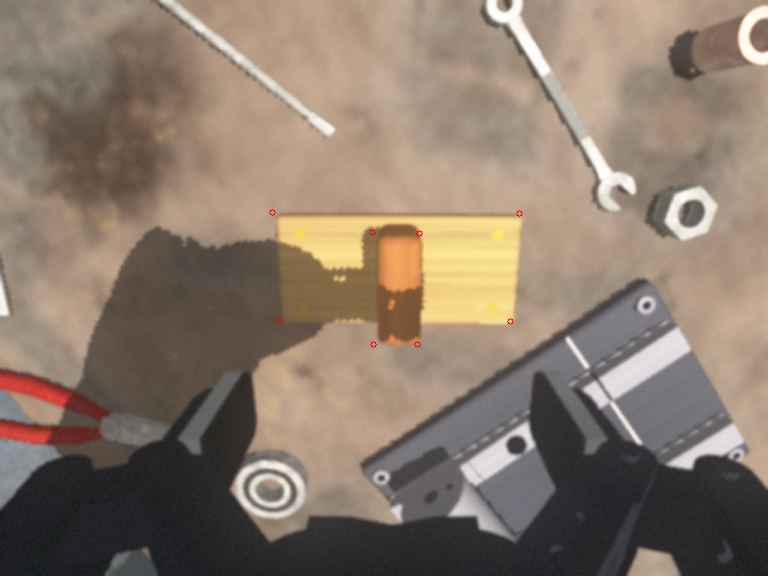

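```bash
python3 - <<'E'
from rig import ctrl
from fit import *
s=ctrl.state(); print(s['time_s'],s['tool_pos'])
c=np.array([.502,.39])+.0015*np.array([np.cos(np.radians(-28.1)),np.sin(np.radians(-28.1))])
ctrl.servo_line([*c,.018],R(-28.1),v=.15)
s=ctrl.state(); print(s['time_s'],s['tool_pos'],s['wrist_force'])
ctrl.set_gripper(0.0,f_grip=100)
s=ctrl.state(); print(s['time_s'],s['tool_pos'],s['wrist_force'],s['finger_gap'])
ctrl.servo_line([*c,.05],R(-28.1),v=.1)
ctrl.dwell(.3)
s=ctrl.state(); print(s['time_s'],s['tool_pos'],s['wrist_force'],s['wrist_torque'],s['finger_gap'])
for n in('scene','wrist'):
    p=ctrl.read_camera(n); cv2.imwrite(f'pics/e_{n}.png',p['img'][:,:,::-1])
E
```

```text
1.8083 [0.50070774 0.39196612 0.12022307]
2.6417 [0.50374443 0.38985166 0.01880056] [-0.52751534  0.31093356  0.81403471]
3.2667 [0.50363064 0.38944576 0.01891369] [-2.09462255e+00  1.37133494e-03  5.64718277e+00] 0.019726615568782455
4.0333 [0.50301933 0.38906553 0.04934192] [ 0.60009592 -0.34608202 -2.67352836] [0.0041495  0.00159456 0.00548479] 0.019537819310691987
```

View pics/e_scene.png

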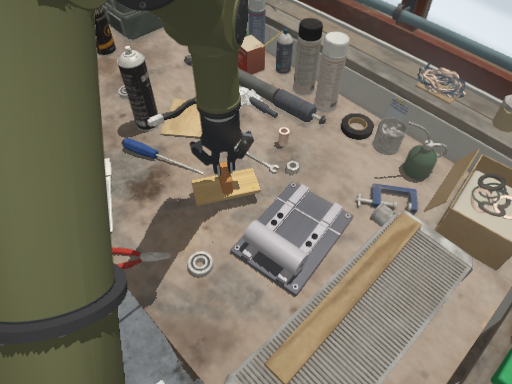

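View pics/e_wrist.png

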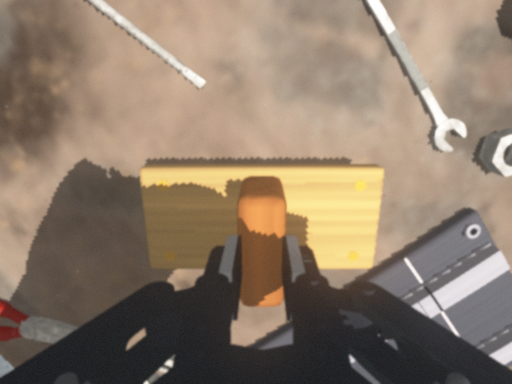

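```bash
cat > mv.py <<'E'
from rig import ctrl
from fit import *
def pose(xb,yb,z,yawb):   # TCP in bed frame
    return b2w(xb,yb,z), R(np.degrees(BED[2])+yawb)
def F0(n=3):
    f=[]
    for _ in range(n): f.append(ctrl.state()['wrist_force']); ctrl.dwell(.03)
    return np.mean(f,0)
def bedpos():
    s=ctrl.state(); d=s['tool_pos'][:2]-BED[:2]; c,sn=np.cos(BED[2]),np.sin(BED[2])
    return np.array([d@[c,sn],d@[-sn,c],s['tool_pos'][2]])
E
python3 - <<'E'
from mv import *
s=ctrl.state()['tool_pos']
ctrl.servo_line([.5035,.3895,.16],R(-28.1),v=.2)
p,o=pose(-.0756-.015,0,.16,-1.7)
ctrl.reach(p,o)
p,o=pose(-.0756-.015,0,.105,-1.7)
ctrl.servo_line(p,o,v=.12); ctrl.dwell(.2)
f0=F0(); print('f0',f0,ctrl.state()['time_s'],bedpos())
pickle.dump(f0,open('f0.pkl','wb'))
z=.101
while z>.088:
    t=ctrl.state()['time_s']
    ctrl.servo_line(pose(-.0756-.015,0,z,-1.7)[0],o,v=.03)
    s=ctrl.state(); f=s['wrist_force']-f0
    print(round(z,4),np.round(f,1),np.round(bedpos()*1e3,1),round(s['time_s']-t,3))
    if f[2]>6: break
    z-=.001 if z>.0975 else .0005
pickle.dump(z,open('z.pkl','wb'))
print(s['time_s'],np.round(s['wrist_torque'],2),s['finger_gap'])
for n in('scene','top'):
    p=ctrl.read_camera(n); cv2.imwrite(f'pics/f_{n}.png',p['img'][:,:,::-1])
E
```

```text
f0 [ 0.09435897  0.15415135 -1.15800919] 6.5833 [-0.0902217   0.0001109   0.10558414]
0.101 [ 1.3  1.7 -0.6] [-9.080e+01 -1.000e-01  1.008e+02] 0.283
0.1 [-0.4  0.2 -0.6] [-90.6  -0.   99.9] 0.25
0.099 [ 0.9  0.2 -1.2] [-90.6  -0.   98.9] 0.25
0.098 [ 0.1 -0.  -0.9] [-90.6  -0.   97.9] 0.25
0.097 [-0.6 -0.7 -2.1] [-90.6  -0.   96.9] 0.25
0.0965 [ 1.7 -0.2 -0.1] [-90.6   0.   96.5] 0.25
0.096 [ 1.3 -0.8 -0.5] [-90.6  -0.   96. ] 0.25
0.0955 [ 0.2 -0.3  0. ] [-90.6   0.   95.5] 0.25
0.095 [ 0.3  0.1 -0.2] [-90.6  -0.   95. ] 0.25
0.0945 [-0.  -0.2  2.2] [-90.2   0.   94.7] 0.25
0.094 [-0.1 -1.   6.5] [-89.8   0.   94.6] 0.25
9.3667 [-0.11 -0.14 -0.06] 0.01982560507044382
```

View pics/f_scene.png

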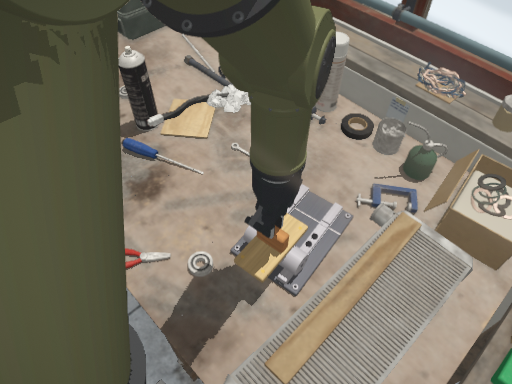

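View pics/f_top.png

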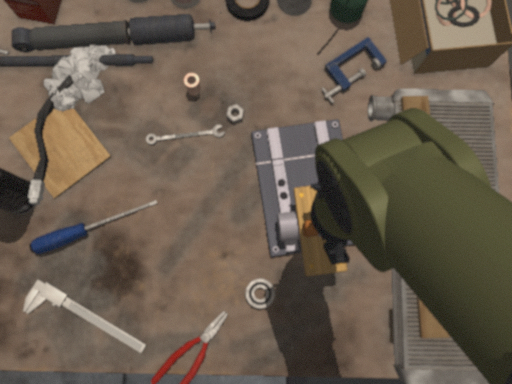

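```bash
cat >> mv.py <<'E'
def ctl(z,f,tgt=15.,k=8.5,gain=.6,lim=.0012):
    return z+np.clip(gain*(f-tgt)/k*1e-3,-lim,lim)
E
python3 - <<'E'
from mv import *
f0=pickle.load(open('f0.pkl','rb')); z=pickle.load(open('z.pkl','rb'))
xr=-.0756; off=-.015
yaws=[-1.7]*3+[-1,-.3,.4,.4]
for yw in yaws:
    f=(ctrl.state()['wrist_force']-f0)[2]; z=ctl(z,f)
    a=np.radians(yw+1.7); p,o=pose(xr+off*np.cos(a),off*np.sin(a),z,yw)
    ctrl.servo_line(p,o,v=.03)
    s=ctrl.state(); print(yw,round(z,4),np.round(s['wrist_force']-f0,1),np.round(s['wrist_torque'],2),np.round(bedpos()*1e3,1),s['time_s'])
pickle.dump(z,open('z.pkl','wb'))
P={}
for n in('scene','top'):
    p=ctrl.read_camera(n); P[n]=p; cv2.imwrite(f'pics/g_{n}.png',p['img'][:,:,::-1])
crop(P['top'],240,110,370,265,4.5,'pics/g_top2.png'); crop(P['scene'],220,170,360,300,4.5,'pics/g_scene2.png')
pickle.dump(P,open('g.pkl','wb'))
E
```

```text
-1.7 0.0934 [-0.4 -0.6  8.9] [-0.17 -0.23 -0.02] [-89.1   0.   94.5] 9.7167
-1.7 0.093 [-0.6 -1.4 12.8] [-0.25 -0.28  0.07] [-88.7   0.1  94.5] 9.9667
-1.7 0.0928 [-0.1 -2.4 12.9] [-0.33 -0.26 -0.04] [-88.6   0.1  94.4] 10.2167
-1 0.0927 [ 0.9 -0.2 14.7] [-0.22 -0.17 -0.14] [-88.4  -0.   94.4] 10.4667
-0.3 0.0927 [-0.4 -1.2 14.7] [-0.18 -0.19 -0.1 ] [-88.4  -0.2  94.4] 10.7167
0.4 0.0926 [-1.1 -0.9 15.1] [-0.16 -0.2  -0.15] [-88.4  -0.3  94.4] 10.9667
0.4 0.0927 [-0.6 -0.9 15.1] [-0.18 -0.22 -0.07] [-88.4  -0.3  94.4] 11.2167
```

View pics/g_top2.png

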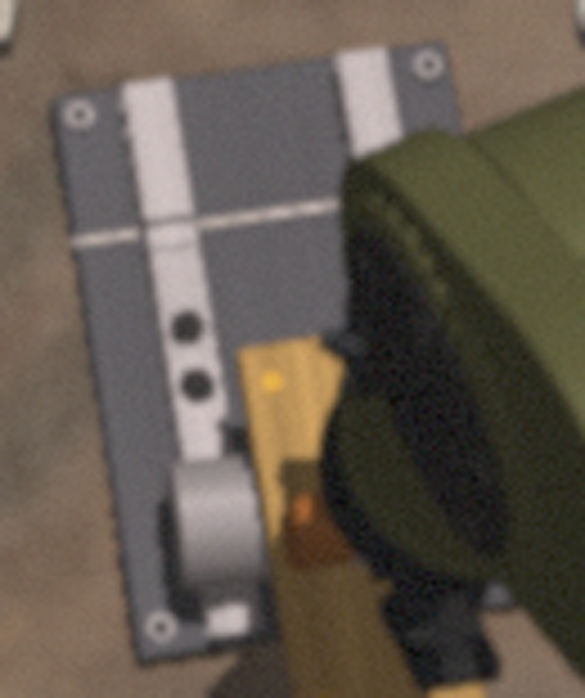

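View pics/g_scene2.png

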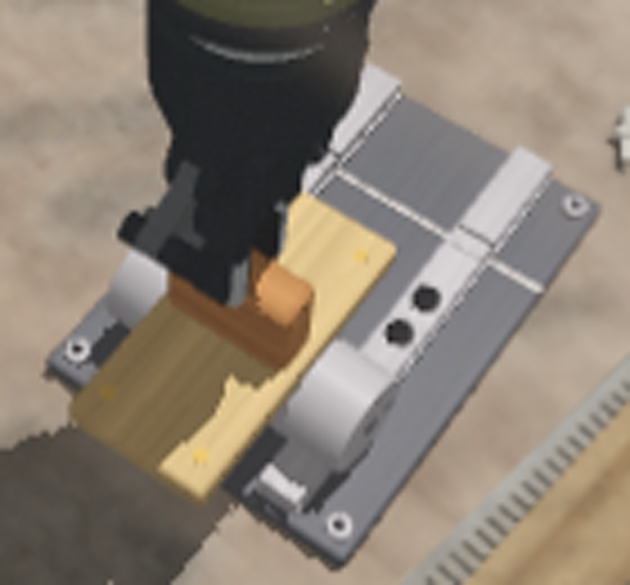

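```bash
cat > cmp.py <<'E'
from fit import *
import sys
A=pickle.load(open('b.pkl','rb')); G=pickle.load(open(sys.argv[1],'rb'))
xr=float(sys.argv[2])if len(sys.argv)>2 else None
for nm,span in(('top',(.040,.062)),('scene',(-.06,-.040))):
    for tag,p in(('before',A[nm]),('after',G[nm])):
        o=edgefit(p,.4652,.1923,np.radians(8.0),span=span)
        for sg in(-1,1):
            Gm=np.mean([e[3] for e in o if e[0]==sg],0); k=o[0][2]
            i=np.argsort(-np.abs(Gm)); 
            pk=[j for j in range(1,len(k)-1) if abs(Gm[j])>abs(Gm[j-1]) and abs(Gm[j])>abs(Gm[j+1])]
            print(nm,tag,sg,[(round(float(k[j]),1),round(float(Gm[j]),0)) for j in pk])
E
python3 cmp.py g.pkl; python3 - <<'E'
from fit import *
P=pickle.load(open('b.pkl','rb'))
for n in P:
    for y in(.05,-.05): 
        a=proj(P[n],T(.4652,.1923,np.radians(8),[[0,y,.051],[.01,y,.051]])); print(n,y,a, 'px/10mm',np.linalg.norm(a[1]-a[0]))
E
```

```text
top before -1 [(-2.5, -4.0), (0.4, 13.0)]
top before 1 [(3.3, 8.0)]
top after -1 [(-2.3, -4.0), (1.3, 10.0)]
top after 1 [(-3.5, -24.0), (3.4, 8.0)]
scene before -1 [(-2.6, -4.0), (-0.3, 4.0), (1.9, -1.0)]
scene before 1 [(-1.0, -1.0)]
scene after -1 [(-1.8, -5.0), (0.3, 3.0), (2.3, -1.0)]
scene after 1 [(-2.3, -0.0), (-0.3, -1.0), (3.4, 9.0)]
scene 0.05 [[256.13941502 233.3896212 ]
 [259.12180941 230.19889598]] px/10mm 4.367539784527737
scene -0.05 [[295.76010894 260.2656199 ]
 [298.63985677 256.75811165]] px/10mm 4.538233324034716
top 0.05 [[286.36863717 226.76157837]
 [285.60823513 221.1299033 ]] px/10mm 5.682778841225916
top -0.05 [[342.81101605 219.9447204 ]
 [341.93821487 214.34372081]] px/10mm 5.668595793051317
```

```bash
python3 - <<'E'
from mv import *
s=ctrl.state();X=s['tool_rot'][:,0]; print('yaw rel bed',np.degrees(np.arctan2(X[1],X[0]))-9.75, s['tool_rot'].round(4).tolist(), s['joints'].round(2), ctrl.ik(*pose(-.0906,0,pickle.load(open('z.pkl','rb')),.4)).round(2))
E
```

```text
yaw rel bed 0.36442290193104654 [[0.9844, 0.1756, 0.0046], [0.1756, -0.9845, 0.0019], [0.0049, -0.0011, -1.0]] [-27.48  23.66   2.74 114.21  -1.63  41.88 -13.65] [-27.56  23.79   2.71 114.35  -1.64  41.89 -13.71]
```

```bash
cat >> mv.py <<'E'
def roll(x0,x1,y,yaw,z,f0,step=.006,tgt=15.):
    n=int(np.ceil(abs(x1-x0)/step)); log=[]
    for i,x in enumerate(np.linspace(x0,x1,n+1)[1:]):
        p,o=pose(x,y,z,yaw); ctrl.servo_line(p,o,v=.03)
        s=ctrl.state(); f=s['wrist_force']-f0
        log.append((round(x*1e3,1),round(z*1e3,2),np.round(f,1).tolist(),np.round(s['wrist_torque'],2).tolist(),np.round(bedpos()*1e3,1).tolist()))
        if f[2]>25 : z+=.001; 
        z=ctl(z,f[2],tgt)
    return z,log
def snap(tag):
    P={}
    for n in('scene','top'): P[n]=ctrl.read_camera(n); cv2.imwrite(f'pics/{tag}_{n}.png',P[n]['img'][:,:,::-1])
    crop(P['top'],240,110,370,265,3.8,f'pics/{tag}_top2.png'); crop(P['scene'],220,170,360,300,4.5,f'pics/{tag}_scene2.png')
    pickle.dump(P,open(f'{tag}.pkl','wb')); return P
E
python3 - <<'E'
from mv import *
f0=pickle.load(open('f0.pkl','rb')); z=pickle.load(open('z.pkl','rb'))
z,log=roll(-.0896,-.0196,0,0,z,f0)
for l in log: print(*l)
pickle.dump(z,open('z.pkl','wb'))
print(ctrl.state()['time_s'],ctrl.state()['finger_gap'])
snap('i')
E
```

```text
-83.8 92.66 [1.3, -3.3, 15.1] [-0.57, -0.28, 0.01] [-81.3, -0.4, 94.4]
-77.9 92.66 [0.1, -3.3, 16.4] [-0.65, -0.29, 0.02] [-75.4, -0.6, 94.5]
-72.1 92.76 [0.6, -2.9, 15.8] [-0.71, -0.28, 0.02] [-69.7, -0.8, 94.6]
-66.3 92.81 [0.3, -4.5, 15.7] [-0.79, -0.21, 0.09] [-64.0, -0.9, 94.6]
-60.4 92.86 [0.7, -3.2, 15.0] [-0.92, -0.15, 0.03] [-58.2, -1.1, 94.6]
-54.6 92.86 [1.4, -5.1, 14.5] [-0.98, -0.17, 0.0] [-52.4, -1.2, 94.6]
-48.8 92.83 [1.0, -4.4, 15.3] [-1.07, -0.16, 0.03] [-46.6, -1.4, 94.6]
-42.9 92.85 [0.4, -4.5, 13.7] [-1.06, -0.14, 0.08] [-40.8, -1.6, 94.6]
-37.1 92.77 [1.8, -4.9, 14.8] [-1.13, -0.11, 0.09] [-34.9, -1.7, 94.5]
-31.3 92.75 [1.0, -4.4, 14.4] [-1.12, -0.16, 0.09] [-29.2, -1.7, 94.4]
-25.4 92.7 [1.5, -5.7, 12.4] [-1.13, -0.12, 0.13] [-23.4, -1.9, 94.3]
-19.6 92.52 [2.5, -4.4, 12.5] [-1.14, -0.13, 0.06] [-17.7, -2.0, 94.0]
15.45 0.01974499218105758
```

View pics/i_top2.png

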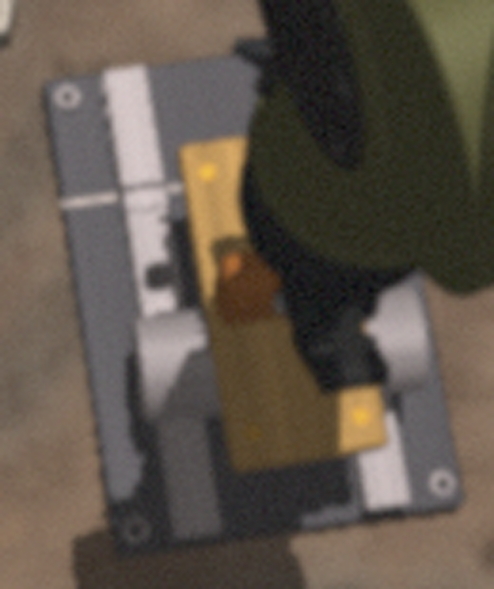

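View pics/i_scene2.png

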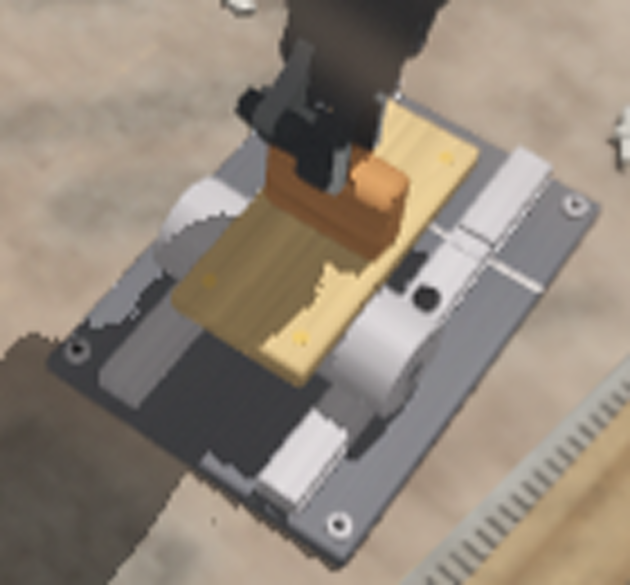

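```bash
cat > pk.py <<'E'
from fit import *
import sys
G=pickle.load(open(sys.argv[1],'rb')); xb=float(sys.argv[2]); yb=float(sys.argv[3]) if len(sys.argv)>3 else 0; zc=float(sys.argv[4]) if len(sys.argv)>4 else .051
x,y=T(*BED,[[xb,yb,0]])[0,:2]
for nm in G:
  for lab,span in(('L',(.042,.060)),('R',(-.060,-.042))):
    o=edgefit(G[nm],x,y,BED[2],z=zc,span=span)
    a=T(*BED,[[xb,.051*np.sign(span[0]),zc],[xb+.01,.051*np.sign(span[0]),zc]]); 
    b=proj(G[nm],np.vstack([a,T(*BED,[[xb,.051*np.sign(span[0])+.001,zc]])])); d=b[2]-b[0]; d/=np.linalg.norm(d); n=np.array([-d[1],d[0]]); ppm=(b[1]-b[0])@n/10
    for sg in(-1,1):
        Gm=np.mean([e[3] for e in o if e[0]==sg],0); k=o[0][2]
        pk=[j for j in range(1,len(k)-1) if abs(Gm[j])>abs(Gm[j-1]) and abs(Gm[j])>abs(Gm[j+1]) and abs(Gm[j])>3]
        print(nm,lab,'front' if (sg<0)==(nm=='top' or True) else 'back',sg,'offset mm,grad',[(round(float(k[j]/ppm),1),round(float(Gm[j]))) for j in pk])
E
echo before; python3 pk.py b.pkl -.0756; echo now; python3 pk.py i.pkl -.039 -.001 .0505
```

```text
before
scene L front -1 offset mm,grad [(0.2, -30)]
scene L back 1 offset mm,grad [(1.2, 7)]
scene R front -1 offset mm,grad [(-7.6, -4), (-2.4, 6)]
scene R back 1 offset mm,grad []
top L front -1 offset mm,grad [(-3.0, -4), (2.3, 14)]
top L back 1 offset mm,grad [(-5.6, -26)]
top R front -1 offset mm,grad [(-4.1, -7), (1.2, 6)]
top R back 1 offset mm,grad [(5.3, 9)]
now
scene L front -1 offset mm,grad [(0.0, -31)]
scene L back 1 offset mm,grad [(0.5, 8)]
scene R front -1 offset mm,grad [(-2.6, -37)]
scene R back 1 offset mm,grad [(4.2, 9)]
top L front -1 offset mm,grad [(-4.6, -6), (-2.5, -6), (2.9, 17)]
top L back 1 offset mm,grad []
top R front -1 offset mm,grad [(-3.2, -16)]
top R back 1 offset mm,grad [(4.1, -6)]
```

```bash
python3 - <<'E'
from fit import *
for tag,s,pts in(('g',4.5,[(240,350),(290,700)]),('i',3.8,[(181,150),(236,471)])):
    p=pickle.load(open(tag+'.pkl','rb'))['top']
    w=back(p,(np.array(pts)+.5)/s-.5+[240,110],.09); d=w[0]-w[1]; print(tag,np.degrees(np.arctan2(d[1],d[0]))-9.75,w)
p=pickle.load(open('i.pkl','rb'))['top']
crop(p,270,135,345,240,7,'pics/i_z.png')
E
```

```text
g -1.557376221384855 [[0.52086733 0.23389692 0.09      ]
 [0.39042861 0.21511755 0.09      ]]
i -0.009687209624104298 [[0.58784935 0.24389591 0.09      ]
 [0.44259302 0.21896159 0.09      ]]
```

View pics/i_z.png

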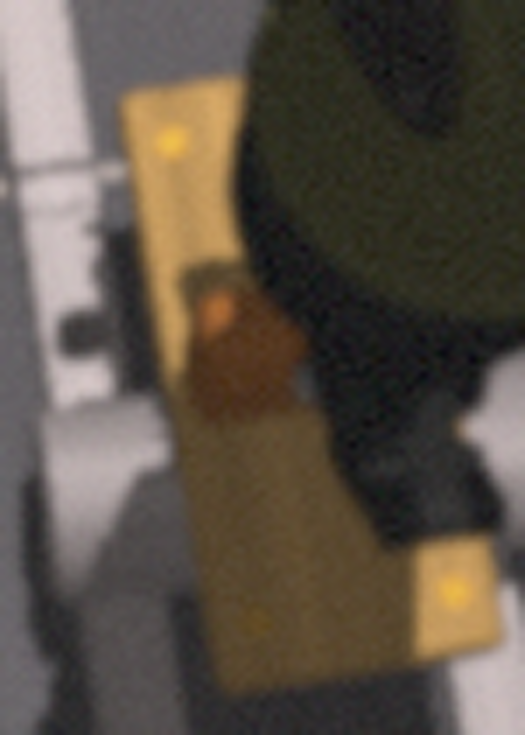

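```bash
python3 - <<'E'
from mv import *
z=pickle.load(open('z.pkl','rb'))
b=bedpos()
p,o=pose(-.0196,-.001,.108,0); ctrl.servo_line(p,o,v=.1)
xs=-.0395-.047; ys=.002
p,o=pose(xs,ys,.108,0); ctrl.servo_line(p,o,v=.12)
p,o=pose(xs,ys,.0965,0); ctrl.servo_line(p,o,v=.06); ctrl.dwell(.15)
f0=F0(); pickle.dump(f0,open('f0.pkl','wb')); print('f0',f0)
z=.0955
for i in range(14):
    p,o=pose(xs,ys,z,0); ctrl.servo_line(p,o,v=.03)
    s=ctrl.state(); f=s['wrist_force']-f0; print(round(z*1e3,2),np.round(f,1),np.round(bedpos()*1e3,1),np.round(s['wrist_torque'],2),s['time_s'])
    if f[2]>13: break
    z-= .0008 if f[2]<1.5 else min(.0008,max(.0002,.7*(15-f[2])/8.5e3))
pickle.dump(z,open('z.pkl','wb'))
E
```

```text
f0 [ 0.24919413 -0.09721198 -1.7364475 ]
95.5 [-0.4  0.9  0.6] [-86.5   2.   95.5] [ 0.02  0.05 -0.01] 17.4083
94.7 [-0.3  0.9  0.1] [-86.6   2.   94.6] [-0.02  0.02 -0.  ] 17.6583
93.9 [-0.3  0.3  0.6] [-86.4   2.1  94. ] [-0.   -0.02  0.03] 17.9083
93.1 [0.3 0.1 3.8] [-86.1   2.1  93.4] [ 0.02 -0.14 -0.01] 18.1583
92.3 [-1.1 -0.1  7.6] [-85.8   2.1  92.8] [-0.02 -0.22  0.04] 18.4083
91.69 [-1.5 -0.7  9.3] [-85.5   2.1  92.5] [-0.03 -0.3   0.01] 18.6583
91.22 [-1.1 -0.7 10.1] [-85.2   2.1  92.2] [-0.07 -0.38 -0.  ] 18.9083
90.82 [-0.8  0.1 12. ] [-85.    2.1  92. ] [-0.11 -0.4   0.04] 19.1583
90.57 [-2.2 -1.5 12.1] [-84.8   2.1  91.9] [-0.15 -0.45 -0.03] 19.4083
90.34 [-1.7 -0.5 13.5] [-84.7   2.1  91.8] [-0.13 -0.5   0.02] 19.6583
```

```bash
python3 - <<'E'
from mv import *
f0=pickle.load(open('f0.pkl','rb')); z=pickle.load(open('z.pkl','rb'))
z,log=roll(-.0865,-.0065,.002,0,z,f0,step=.004,tgt=16)
for l in log: print(*l)
pickle.dump(z,open('z.pkl','wb'))
print(ctrl.state()['time_s'],ctrl.state()['finger_gap'])
snap('j')
E
```

```text
-82.5 90.34 [-2.6, -1.3, 14.4] [-0.23, -0.43, -0.01] [-80.7, 2.1, 91.8]
-78.5 90.22 [-1.9, -1.7, 14.3] [-0.27, -0.52, -0.0] [-76.6, 2.0, 91.7]
-74.5 90.1 [-0.9, -1.6, 14.6] [-0.21, -0.51, -0.02] [-72.3, 2.0, 91.7]
-70.5 90.0 [0.2, -1.3, 14.4] [-0.3, -0.57, -0.06] [-68.1, 1.9, 91.7]
-66.5 89.89 [-0.9, -1.7, 14.3] [-0.3, -0.72, -0.06] [-64.0, 1.9, 91.6]
-62.5 89.76 [-0.2, -2.1, 15.8] [-0.35, -0.73, -0.09] [-59.8, 1.8, 91.6]
-58.5 89.75 [0.9, -1.1, 14.9] [-0.38, -0.69, -0.2] [-55.8, 1.6, 91.6]
-54.5 89.67 [0.0, -1.8, 15.7] [-0.42, -0.72, -0.16] [-51.7, 1.5, 91.5]
-50.5 89.65 [0.7, -3.0, 16.1] [-0.52, -0.69, -0.19] [-47.7, 1.3, 91.6]
-46.5 89.65 [-0.8, -3.7, 14.9] [-0.6, -0.69, -0.16] [-43.9, 1.2, 91.6]
-42.5 89.58 [0.2, -4.1, 17.6] [-0.71, -0.44, -0.17] [-40.1, 1.0, 91.6]
-38.5 89.69 [-0.5, -3.2, 16.4] [-0.74, -0.42, -0.09] [-36.2, 1.0, 91.6]
-34.5 89.72 [-1.2, -3.2, 17.6] [-0.75, -0.2, -0.13] [-32.5, 1.0, 91.7]
-30.5 89.83 [-0.4, -3.7, 17.0] [-0.79, -0.15, -0.16] [-28.6, 0.9, 91.7]
-26.5 89.9 [-1.2, -3.1, 16.4] [-0.87, -0.15, -0.14] [-24.7, 0.5, 91.7]
-22.5 89.93 [-1.6, -5.1, 16.5] [-0.99, -0.22, -0.19] [-20.6, 0.3, 91.9]
-18.5 89.96 [-0.6, -4.3, 18.4] [-1.11, -0.34, -0.14] [-16.2, 0.1, 92.0]
-14.5 90.13 [0.3, -5.7, 16.3] [-1.09, -0.4, -0.22] [-12.1, 0.1, 92.2]
-10.5 90.15 [0.3, -4.5, 18.2] [-1.26, -0.35, -0.12] [-8.0, -0.1, 92.4]
-6.5 90.3 [-0.6, -6.0, 17.0] [-1.27, -0.22, -0.15] [-4.1, -0.3, 92.5]
25.325 0.019594567556899097
```

View pics/j_scene2.png

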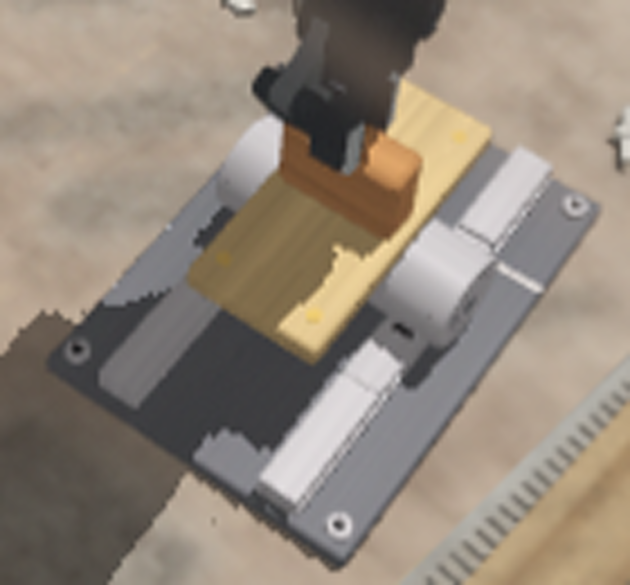

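```bash
python3 - <<'E'
from mv import *
f0=pickle.load(open('f0.pkl','rb')); z=pickle.load(open('z.pkl','rb'))
z,l1=roll(-.0065,.0335,.002,0,z,f0,step=.004,tgt=16)
z,l2=roll(.0335,.090,.002,0,z,f0,step=.005,tgt=15)
for l in l1+l2: print(*l)
pickle.dump(z,open('z.pkl','wb'))
print(ctrl.state()['time_s'],ctrl.state()['finger_gap'])
snap('k')
E
python3 pk.py k.pkl .050 -.002
```

```text
-2.5 90.38 [0.4, -5.9, 17.5] [-1.39, -0.24, -0.1] [-0.1, -0.5, 92.6]
1.5 90.48 [0.4, -6.6, 17.6] [-1.52, -0.25, -0.2] [3.9, -0.8, 92.7]
5.5 90.6 [0.9, -6.6, 17.8] [-1.6, -0.21, -0.09] [7.8, -1.0, 92.8]
9.5 90.73 [-0.4, -8.2, 18.2] [-1.65, -0.2, -0.13] [11.8, -1.2, 93.0]
13.5 90.88 [-0.4, -7.6, 19.2] [-1.72, -0.15, -0.07] [15.8, -1.3, 93.1]
17.5 91.1 [-0.1, -8.4, 18.6] [-1.76, -0.14, -0.04] [19.6, -1.5, 93.3]
21.5 91.29 [0.2, -7.2, 17.3] [-1.83, -0.12, -0.06] [23.6, -1.6, 93.4]
25.5 91.38 [-0.4, -8.5, 17.3] [-1.84, -0.04, -0.01] [27.6, -1.7, 93.6]
29.5 91.47 [0.9, -8.8, 18.4] [-1.94, 0.05, 0.04] [31.5, -1.9, 93.7]
33.5 91.63 [-0.1, -8.7, 16.6] [-1.9, -0.02, 0.11] [35.5, -2.0, 93.8]
38.2 91.67 [0.7, -7.8, 17.0] [-2.02, 0.03, 0.07] [40.3, -2.2, 93.9]
42.9 91.82 [-0.1, -7.3, 17.7] [-2.1, 0.07, 0.1] [44.9, -2.4, 94.1]
47.6 92.0 [0.2, -8.1, 17.8] [-2.14, 0.09, 0.09] [49.6, -2.5, 94.2]
52.3 92.21 [0.5, -10.2, 16.9] [-2.12, 0.14, 0.21] [54.2, -2.5, 94.3]
57.0 92.34 [-0.2, -9.2, 17.6] [-2.09, 0.07, 0.23] [58.9, -2.6, 94.4]
61.8 92.52 [0.4, -9.3, 16.2] [-2.13, 0.08, 0.13] [63.6, -2.6, 94.5]
66.5 92.61 [1.1, -8.6, 15.6] [-2.19, 0.06, 0.17] [68.3, -2.7, 94.6]
71.2 92.65 [0.5, -8.4, 15.0] [-2.09, 0.0, 0.2] [73.0, -2.7, 94.6]
75.9 92.65 [1.2, -8.8, 14.8] [-2.15, 0.1, 0.23] [77.6, -2.7, 94.6]
80.6 92.64 [0.8, -8.3, 14.3] [-2.21, 0.11, 0.18] [82.3, -2.7, 94.5]
85.3 92.59 [0.9, -8.8, 14.2] [-2.17, 0.13, 0.28] [86.9, -2.8, 94.4]
90.0 92.53 [1.3, -9.4, 13.6] [-2.19, 0.18, 0.21] [91.6, -2.8, 94.4]
31.9583 0.01959565606405715
scene L front -1 offset mm,grad [(0.5, 19), (6.2, -13)]
scene L back 1 offset mm,grad [(6.5, 3)]
scene R front -1 offset mm,grad [(-9.4, -3), (-2.3, -4), (2.9, 4)]
scene R back 1 offset mm,grad []
top L front -1 offset mm,grad [(-2.6, 6)]
top L back 1 offset mm,grad []
top R front -1 offset mm,grad [(1.5, -18)]
top R back 1 offset mm,grad [(2.6, 8)]
```

View pics/k_scene2.png

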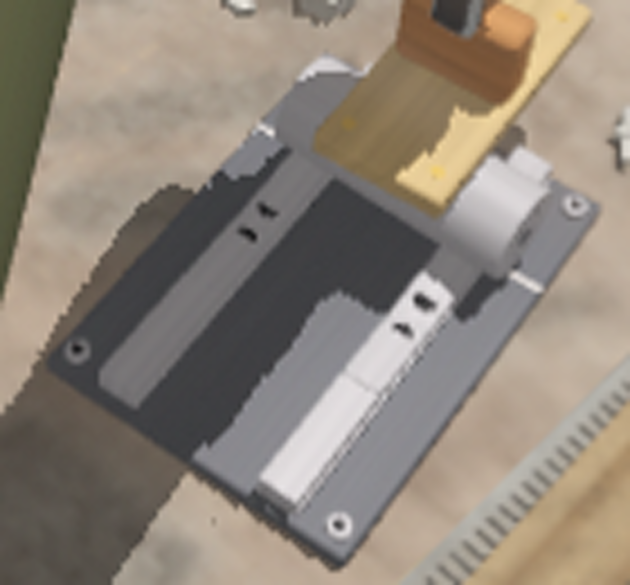

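View pics/k_top2.png

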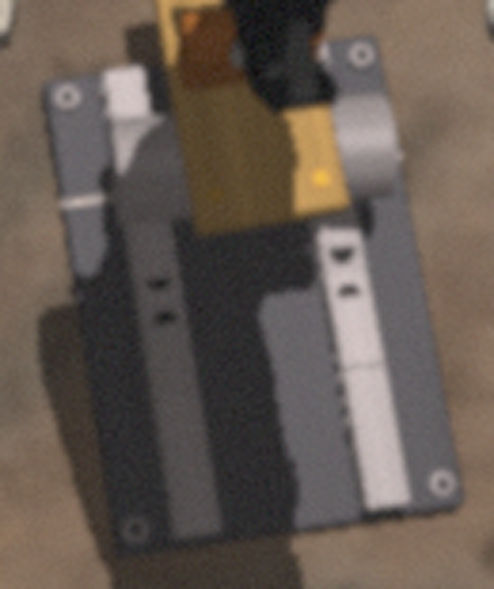

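```bash
python3 - <<'E'
from fit import *
k=pickle.load(open('k.pkl','rb'));a=pickle.load(open('b.pkl','rb'))
ims=[]
for P in(a,k):
    for n,(x0,y0,x1,y1) in(('scene',(268,208,325,254)),('top',(275,165,340,210))):
        im=P[n]['img'][y0:y1,x0:x1,::-1].astype(float); im=np.clip(im*1.3,0,255).astype(np.uint8)
        ims.append(cv2.resize(im,(390,290),interpolation=cv2.INTER_CUBIC))
cv2.imwrite('pics/k_caps.png',np.vstack([np.hstack(ims[:2]),np.hstack(ims[2:])]))
x,y=0,0
E
```

```text
(no output)
```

View pics/k_caps.png

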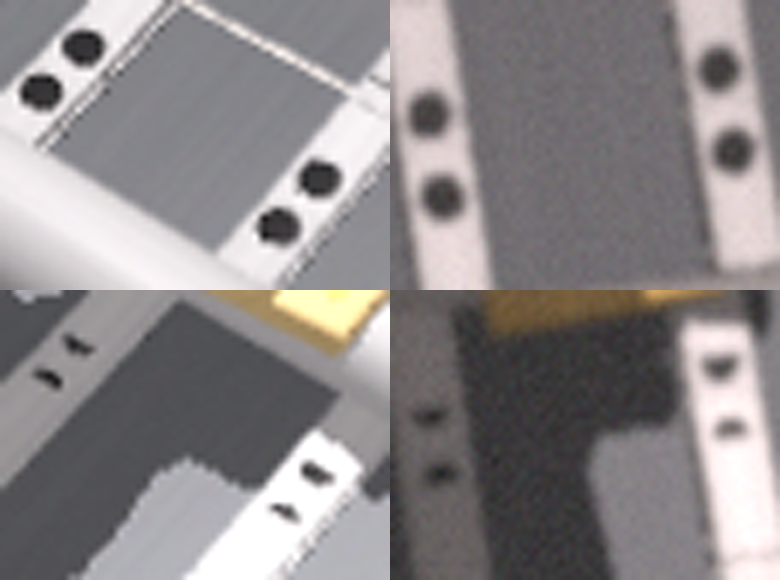

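```bash
python3 - <<'E'
from rig import ctrl
from fit import *
P={}
for n in('scene','top'):
    p=ctrl.read_camera(n); d=ctrl.trace(p,'roller'); p['roller']=d[0]['region'] if d else None; print(n,[(e['p'],e['rect']) for e in d]); P[n]=p
    x0,y0,x1,y1=(300,175,360,260) if n=='scene' else (250,110,360,190)
    if n=='scene': x0,y0,x1,y1=280,170,365,245
    sc=7
    im=cv2.resize(np.clip(p['img'][y0:y1,x0:x1,::-1]*1.3,0,255).astype(np.uint8),None,fx=sc,fy=sc,interpolation=cv2.INTER_CUBIC)
    for dx,yw,col in((0.050,-1.6,(0,0,255)),):
        c=T(*BED,[[dx,-.003,0]])[0]
        h=cv2.convexHull(np.float32(proj(p,T(c[0],c[1],BED[2]+np.radians(yw),roller_pts(z=.051)))))
        cv2.polylines(im,[np.int32((h-[x0,y0]+.5)*sc)],True,col,1)
    if p['roller'] is not None:
        m=cv2.resize(p['roller'][y0:y1,x0:x1].astype(np.uint8),None,fx=sc,fy=sc,interpolation=cv2.INTER_NEAREST)
        cs,_=cv2.findContours(m,cv2.RETR_EXTERNAL,cv2.CHAIN_APPROX_NONE); cv2.drawContours(im,cs,-1,(0,255,0),1)
    cv2.imwrite(f'pics/l_{n}.png',im)
pickle.dump(P,open('l.pkl','wb'))
E
```

```text
scene [(0.8, [281.5, 182.7, 345.1, 231.3])]
top [(0.97, [273.9, 134.7, 344.1, 170.3])]
```

View pics/l_scene.png

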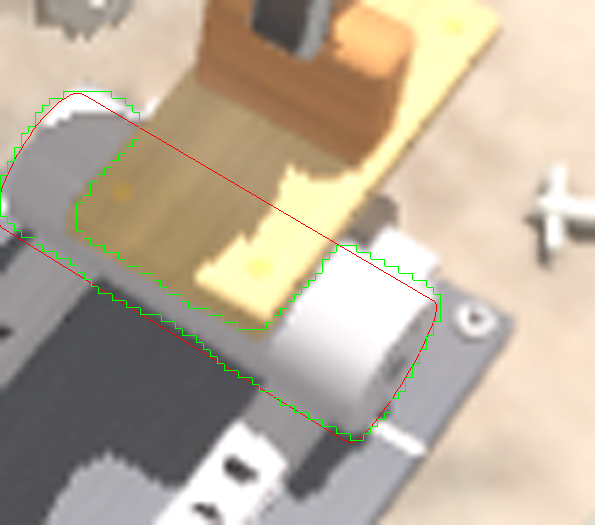

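View pics/l_top.png

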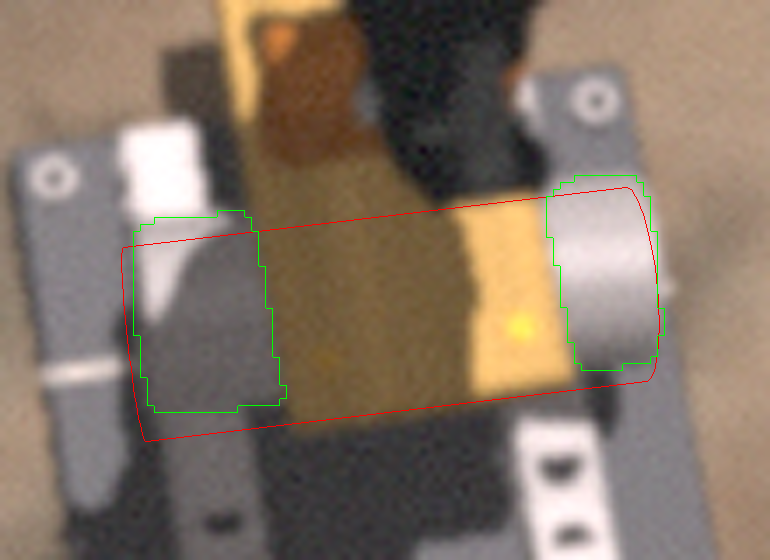

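```bash
python3 pk.py l.pkl .055 -.003; python3 - <<'E'
from fit import *
P=pickle.load(open('l.pkl','rb'))
# mask fit: compare within bands s in +-[.042,.065] only on the roller silhouette, excluding board by pixel region: evaluate only pixels where projected |s|>.042 band of dilated roller
def cost(v,cams):
    t=0
    for c in cams:
        p=P[c]; S=4
        H=np.zeros((384*S,512*S),np.uint8); D=H.copy()
        o=T(*BED,[[v[0],v[1],0]])[0]
        q=(proj(p,T(o[0],o[1],BED[2]+v[2],roller_pts()))+.5)*S
        cv2.fillConvexPoly(H,cv2.convexHull(np.round(q*16).astype(np.int32)),1,shift=4)
        m=cv2.resize(p['roller'].astype(np.uint8),None,fx=S,fy=S,interpolation=cv2.INTER_NEAREST)
        t+=(band[c]&(H^m)).sum()/S/S
    return t
band={}
for c in P:
    p=P[c];S=4;b=np.zeros((384*S,512*S),np.uint8)
    for s in(1,-1):
        pts=np.array([[.055+e*.04,s*y,z] for e in(-1,1) for y in(.046,.09) for z in(.051,)])
        q=(proj(p,T(*BED,pts))+.5)*S
        cv2.fillConvexPoly(b,cv2.convexHull(np.round(q*16).astype(np.int32)),1,shift=4)
    band[c]=b
for cams in(('top','scene'),('top',),('scene',)):
    i=[.053,-.003,-.03]
    r=minimize(cost,i,args=(cams,),method='Nelder-Mead',options=dict(initial_simplex=[i,[.058,-.003,-.03],[.053,.001,-.03],[.053,-.003,.03]],xatol=1e-5,fatol=1e-2))
    print(cams,r.x[:2]*1e3,np.degrees(r.x[2]),r.fun)
E
```

```text
scene L front -1 offset mm,grad [(-3.8, 21), (1.4, -9), (6.6, 3)]
scene L back 1 offset mm,grad []
scene R front -1 offset mm,grad [(-7.6, -4), (-2.4, 4), (8.9, -21)]
scene R back 1 offset mm,grad [(-2.9, 4), (6.3, 10)]
top L front -1 offset mm,grad [(3.3, 17)]
top L back 1 offset mm,grad []
top R front -1 offset mm,grad [(-3.7, -17)]
top R back 1 offset mm,grad [(-2.6, 8)]
('top', 'scene') [54.58096636 -4.034765  ] -2.429197730726166 172.5
('top',) [55.29028495 -5.31513756] -2.6513836676125657 89.1875
('scene',) [52.53317112 -2.7711331 ] -2.1921761093660654 40.5625
```

```bash
python3 - <<'E'
from mv import *
z=pickle.load(open('z.pkl','rb'))
b=bedpos(); 
p,o=pose(.090,.000,.110,0); ctrl.servo_line(p,o,v=.05); print(np.round(bedpos()*1e3,1))
p,o=pose(.090,.000,.15,0); ctrl.servo_line(p,o,v=.2)
ctrl.reach([.5035,.3895,.15],R(-28.1))
P={}
for n in('scene','top'):
    p=ctrl.read_camera(n); d=ctrl.trace(p,'roller'); p['roller']=d[0]['region'] if d else None; print(n,[(e['p'],e['rect']) for e in d]); P[n]=p
    cv2.imwrite(f'pics/m_{n}.png',p['img'][:,:,::-1])
pickle.dump(P,open('m.pkl','wb'))
print(ctrl.state()['time_s'],ctrl.state()['finger_gap'])
def one(cams):
    g=lambda v:-sum(softiou(P[c],[T(*T(*BED,[[v[0],v[1],0]])[0,:2],BED[2]+v[2],roller_pts())],P[c]['roller']) for c in cams)
    i=[.053,-.003,-.03]
    r=minimize(g,i,method='Nelder-Mead',options=dict(initial_simplex=[i,[.058,-.003,-.03],[.053,.001,-.03],[.053,-.003,.03]],xatol=1e-5,fatol=1e-5)); print(cams,r.x[:2]*1e3,np.degrees(r.x[2]),r.fun)
for c in(('top','scene'),('top',),('scene',)): one(c)
for n,(x0,y0,x1,y1) in(('scene',(265,165,365,265)),('top',(245,110,365,225))):
    crop(P[n],x0,y0,x1,y1,6 if n=='scene' else 5,f'pics/m_{n}2.png')
E
```

```text
[ 89.8   0.5 109.9]
scene [(0.89, [278.8, 180.4, 342.9, 231.2])]
top [(0.94, [271.1, 135.5, 345.1, 169.4])]
34.1667 0.01991394149973665
('top', 'scene') [54.91975688 -3.8451576 ] -2.1073211171021335 -1.8100461829568926
('top',) [55.55551833 -5.72162612] -3.35742518034817 -0.8894138790654531
('scene',) [54.06578655 -3.07578551] -2.088573609125423 -0.9560553185989401
```

View pics/m_scene2.png

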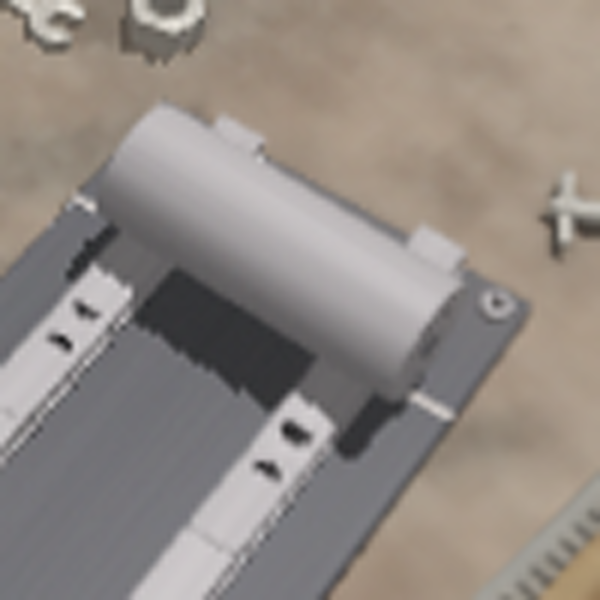

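View pics/m_top2.png

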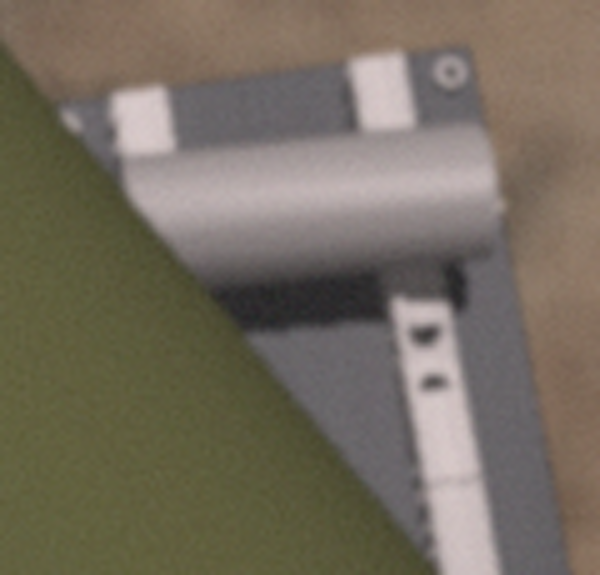

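View pics/m_scene.png

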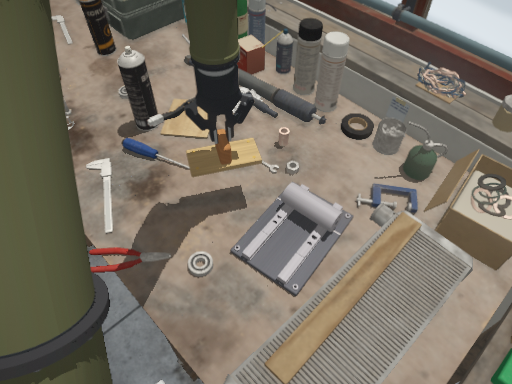

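```bash
python3 - <<'E'
from fit import *
P=pickle.load(open('m.pkl','rb')); A=pickle.load(open('a.pkl','rb'))
BS={'scene':(.53867,.20533,np.radians(10.02)),'top':(.54034,.20392,np.radians(9.58))}
for n,(x0,y0,x1,y1),sc in(('scene',(265,165,365,265),7.5),('top',(245,115,365,195),6.5)):
    p=P[n]; B=BS[n]
    im=cv2.resize(p['img'][y0:y1,x0:x1,::-1],None,fx=sc,fy=sc,interpolation=cv2.INTER_CUBIC)
    f=lambda q:np.int32((np.float32(q).reshape(-1,1,2)-[x0,y0]+.5)*sc)
    o=T(*B,[[.055,-.0035,0]])[0]
    for yw,col in((-2.2,(0,0,255)),(0,(0,255,0))):
        cv2.polylines(im,[f(cv2.convexHull(np.float32(proj(p,T(o[0],o[1],B[2]+np.radians(yw),roller_pts()))))) ],True,col,1)
    cv2.polylines(im,[f(proj(p,T(*B,[[.055,.085,.012],[.055,-.085,.012]])))],False,(255,0,255),1)
    cv2.imwrite(f'pics/n_{n}.png',im)
E
```

```text
(no output)
```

View pics/n_scene.png

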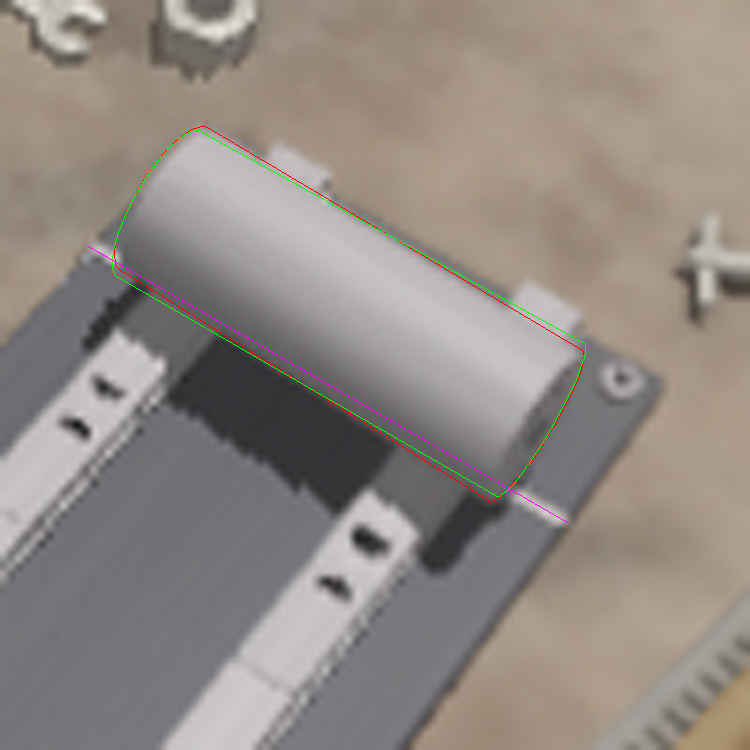

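View pics/n_top.png

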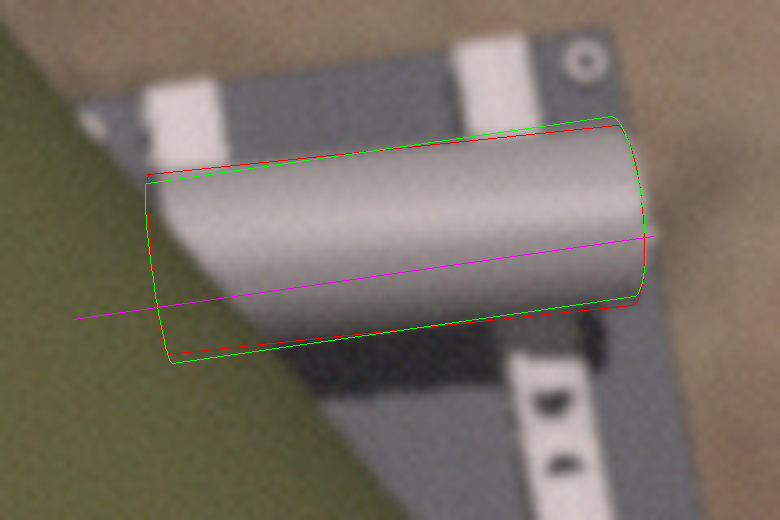

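```bash
python3 - <<'E'
from mv import *
c=[.5035,.3895]; o=R(-28.1)
ctrl.servo_line([*c,.03],o,v=.12); ctrl.dwell(.1); f0=F0()
z=.022
while z>.0165:
    ctrl.servo_line([*c,z],o,v=.03); s=ctrl.state(); f=(s['wrist_force']-f0)[2]; print(round(z,4),round(f,1),s['tool_pos'].round(4))
    if f>2.5: break
    z-=.0007
ctrl.set_gripper(.085); s=ctrl.state(); print(s['time_s'],s['finger_gap'],(s['wrist_force']-f0).round(1))
ctrl.servo_line([*c,.17],o,v=.15)
ctrl.reach([.30,.50,.25],R(66))
print(ctrl.state()['time_s'])
P={}
for n in('scene','top'):
    p=ctrl.read_camera(n); d=ctrl.trace(p,'roller'); p['roller']=d[0]['region'] if d else None; P[n]=p; d=ctrl.trace(p,'float'); p['float']=d[0]['region'] if d else None
    cv2.imwrite(f'pics/q_{n}.png',p['img'][:,:,::-1])
pickle.dump(P,open('q.pkl','wb'))
BS={'scene':(.53867,.20533,np.radians(10.02)),'top':(.54034,.20392,np.radians(9.58))}
for c in P:
    g=lambda v:-softiou(P[c],[T(*T(*BS[c],[[v[0],v[1],0]])[0,:2],BS[c][2]+v[2],roller_pts())],P[c]['roller'])
    i=[.053,-.003,-.03]
    r=minimize(g,i,method='Nelder-Mead',options=dict(initial_simplex=[i,[.058,-.003,-.03],[.053,.001,-.03],[.053,-.003,.03]],xatol=1e-5,fatol=1e-5)); print(c,r.x[:2]*1e3,np.degrees(r.x[2]),r.fun)
E
```

```text
0.022 -0.3 [0.5033 0.3893 0.0216]
0.0213 -1.4 [0.5035 0.3895 0.0213]
0.0206 -0.4 [0.5035 0.3895 0.0206]
0.0199 -0.4 [0.5034 0.3895 0.0198]
0.0192 -0.7 [0.5035 0.3895 0.0192]
0.0185 5.2 [0.5035 0.3896 0.0189]
37.8333 0.08552354740472629 [0.7 0.  0.5]
39.9833
scene [54.27637239 -4.58042011] -2.871003845315708 -0.9638346968743444
top [55.12902398 -4.355515  ] -2.7448481727406 -0.9561248527679623
```

View pics/q_scene.png

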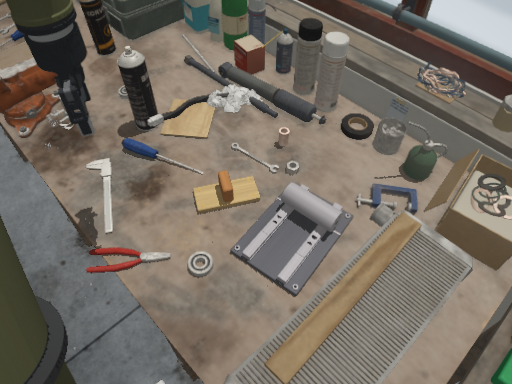

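View pics/q_top.png

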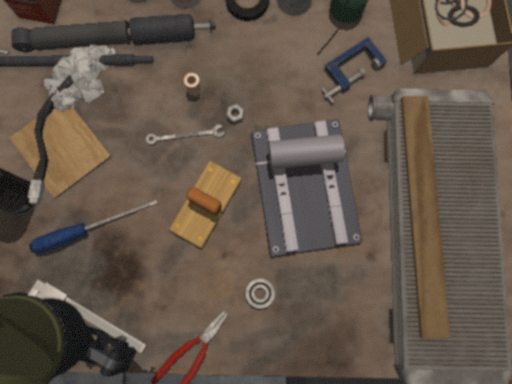

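```bash
python3 - <<'E'
from rig import ctrl
ctrl.hand_in(); print(ctrl.state()['time_s'])
E
```

```text
the job is handed in; nothing more can be done
the job is handed in; nothing more can be done
```

The job is done and handed in at about 40 s, but the roller stands about 2 to 3° off square to the line. I gripped the float by its handle, rolled the roller over all four caps in two strokes with one lift between them, and stopped it over the line. I then laid the float back on the bench where it had been, to the left of the bed, and let go.

| Check | Result |
|---|---|
| Pressing force | About 12–19 N while rolling; highest reading 19.2 N |
| Caps | All four look flush: only slivers of black still show where they meet the hollow rails |
| Roller along the bed | Centre at 54.3 mm (scene camera) and 55.1 mm (top camera), target 55 mm |
| Roller sideways | About 4.5 mm to the right of the middle line |
| Loose parts | Spanner, nut and bearing look unmoved in the pictures |
| Float | On its spot, flat and released; placing contact was about 5 N |

- **Not fully square:** the roller started about 2° skewed on the rails. Twisting the float while pressing did not turn it, because the board slipped. At the end the two cameras give about -2.9° and -2.7°. I left it there because pushing the roller any other way risked moving it off the line.
- **Positions that disagreed:** counting half of the board's travel would put the roller at about 50 mm, against about 55 mm from the cameras. I trusted the cameras, and the roller and line drawn over both pictures matched 55 mm.

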